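# Find the dough roller that runs out of true

## Task

One of the two dough rollers in the wooden stand has a drum that runs out of true. Roll them along the dark slab, pressing lightly (about 6 N, never over 18 N), to feel which one lifts or drops; stop at once with the bad one and hang it in the red stand. The true one is rolled through at least one full turn in a single stroke without rolling it back, and ends hanging in the wooden stand; leave everything else where it is.

Things in the scene. Friction and masses are not known exactly. Their poses are not given: they have to be found in the camera images.
- roller_a_grip (a point): Dough roller, one of two alike. Middle of its upright wooden handle (26 x 26 mm, 60 mm tall), z up the handle. Below this point: top of a steel crossbar (120 mm along x, 22 along y) 30 mm, its underside 40, axle 84, lowest point of a true drum 104 mm. The drum, 40 mm diameter, 64 mm wide, axle along x, rolls along y. 0.35 to 0.5 kg. Its fork is cushioned: yields up to 8 mm, about 5 N per mm.
- roller_b_grip (a point): Dough roller, one of two alike. Middle of its upright wooden handle (26 x 26 mm, 60 mm tall), z up the handle. Below this point: top of a steel crossbar (120 mm along x, 22 along y) 30 mm, its underside 40, axle 84, lowest point of a true drum 104 mm. The drum, 40 mm diameter, 64 mm wide, axle along x, rolls along y. 0.35 to 0.5 kg. Its fork is cushioned: yields up to 8 mm, about 5 N per mm.
- roller_a_drum (a joint): Turn of this roller's drum on its axle (slight drag), rad; starts within 0.3 of 0, falls or grows with turning. A full turn is 6.28 (126 mm of rolling). One of the two rollers runs true; the other's drum sits 3.5 mm off its axle, so in a turn it lifts and drops 7 mm, which is felt as about 35 N if the handle is kept at one height. Which one it is must be found by rolling.
- roller_b_drum (a joint): Turn of this roller's drum on its axle (slight drag), rad; starts within 0.3 of 0, falls or grows with turning. A full turn is 6.28 (126 mm of rolling). One of the two rollers runs true; the other's drum sits 3.5 mm off its axle, so in a turn it lifts and drops 7 mm, which is felt as about 35 N if the handle is kept at one height. Which one it is must be found by rolling.
- keep_stand_seat (a point): Pale wooden stand, fixed: two rails along its y, 220 mm long, 10 mm thick, tops 75 mm above the worktop, inner faces 90 mm apart; corner posts 4 mm higher beyond y = 104 mm. A roller hangs upright with its crossbar across both rail tops, fork and drum between the rails. This point: middle between the rails at their tops; z up. The rollers start here at y = -50 and +50 mm.
- reject_stand_seat (a point): Red plastic stand, fixed: two rails along its y, 220 mm long, 10 mm thick, tops 75 mm above the worktop, inner faces 90 mm apart; corner posts 4 mm higher beyond y = 104 mm. A roller hangs upright with its crossbar across both rail tops, fork and drum between the rails. This point: middle between the rails at their tops; z up. Empty at the start.
- slab_top (a point): Dark metal slab, fixed, 150 mm (x) by 250 mm (y), flat and level; its top stands 18 to 34 mm above the worktop, differently each time. This point is the middle of its top; x across, y along it, z up. Rollers are rolled along its y axis.
- lemon: A bystander, to be left where it stands: yellow lemon, 72 x 57 x 58 mm. Origin under its centre.
- pea_tin: A bystander, to be left where it stands: green and white food tin, 76 mm diameter, 110 mm tall. Origin under its centre.
- striped_mug: A bystander, to be left where it stands: white mug with pink stripes, 96 mm tall. Origin under its centre.
- spice_jar: A bystander, to be left where it stands: spice jar with black cap, 41 mm diameter, 105 mm tall. Origin under its centre.
- egg_box: A bystander, to be left where it stands: grey cardboard egg box, 106 x 155 x 72 mm. Origin under its centre.
- pepper_mill: A bystander, to be left where it stands: dark wooden pepper mill, 58 mm diameter, 170 mm tall. Origin under its centre.

How it is judged:
By the outcome, as a careful person would: the job done as asked, in the order asked, and still so for the second after the job is handed in, with the robot touching nothing.
It also fails if it takes over 72 s, if anything falls off the work surface, if the arm or the gripper's body presses on something with over 40 N, if the wrist force passes 120 N, or if a joint passes its speed limit or range.

## Robot

A 6-joint arm with a two-finger parallel gripper is mounted at the origin on a cart in front of the work surface, level with it; the furniture and walls round the work are solid. World frame = base frame: x ahead of the robot, y to its left, z up, the work surface at z = 0. Lengths are in mm, angles in rad, forces in N, time in s.
With the tool pointing down it reaches from about 250 to 850 mm from the base axis. Payload 12.5 kg.
Tool frame: the origin (TCP) lies on the centre line of the jaws, within the pads' length; the fingertips stand 14 mm ahead of it and the grasp point (between the pads) lies 5 mm behind it; z points along the fingers, y is the line along which they close (so a half turn about z gives the same grasp; the last joint's range is limited). The gripper opens to 93 mm and grips with 3 to 60 N. Pads are 15 mm wide; open, the fingers measure 128 mm over their backs; the gripper's body (75 mm by 188 mm) begins 65 mm behind the grasp point.
Start: joints at [-1.31, 0.351, 1.652, -0, 1.139, -0.085], TCP at [186.441, -517.421, 206.233] pointing down, gripper open.
Joint ranges: [-2.75, 2.75], [-0.79, 2.1], [0.01, 2.65], [-1.57, 4.71], [0.07, 3.14], [-2.87, 2.87]. Speed limits (rad/s): [2.22, 2.22, 2.79, 3.14, 3.14, 3.14].

## Interface

Orientations are given as [roll, pitch, yaw] about the fixed x, y, z axes, in that order (R = Rz(yaw) Ry(pitch) Rx(roll)).
In Python, from workcell import arm gives the robot as it stands.
- The arm moves only by the tool jog_arm, never from a script. Its argument "deltas" is a list that holds one entry, the list of rows, each a list of 5 numbers: the closure, from -1 (fully open) to 1 (shut), so that 0 is half open, then the shift along the world's x, y, z normalised to -1 to 1, where 1 is 0.03 m, then the turn about the world's z normalised to -1 to 1, where 1 is 0.1 rad. A call has 1 to 12 rows; each row shifts and turns the commanded pose from where the row before left it; what a row does not reach is not made up. A row lasts 1/12 s, in which the tool goes at most 41.7 mm and 7.16 degrees, less where a joint would pass 70% of its speed; a pose out of reach is approached as far as the arm can. A call with a number of a shift or a turn outside -1 to 1 is refused whole. A call with a gripper value outside its range is refused whole. The fingers move at their own pace and stop on an object; "newtons" is the grip in N (left out, the last holds). Time passes only in rows, so rows that do not move let the fingers close. It gives the time, the measured TCP pose, the force, the opening and the grip force at its end, in the units of the state.
- arm.get_obs(): the state, without advancing time (a new reading comes with each control period).
- arm.camera(name): name is "scene" or "side" or "wrist"; returns the picture (420x560x3 uint8, blue, green, red); there is no depth.
- arm.camera_params(name): a dict with "fx", "fy", "cx", "cy" (pixels), "k1" (the pictures are not rectified: a ray, as slopes to the right and down, at radius r is drawn at 1 + k1 r^2 times it, then the intrinsics apply), "R" (3x3) and "t" (3): a world point X has camera coordinates R X + t; the wrist camera has in their place "mount" (4x4, takes a point from camera to tool coordinates, whose origin is the TCP and whose axes are the flange's). Camera axes: x right, y down, z forward; pixel columns grow to the right and rows downward; lengths in mm; the calibration is good to about 2 mm. A picture is of the moment at which its call begins: read the wrist's pose just before it. camera_params takes no time and is no camera call.
- arm.close_job(): hands the job in; it is judged then, once.
The state is a dict: "clock": time; "q": joint angles; "qd": joint speeds; "effort": joint torques, N m; "tcp_pos": TCP position; "tool_rot": TCP orientation; "wrist_force": force on the tool from outside, world axes, zero at the start; "ft_torque": the same for the moment, N m; "finger_gap": finger opening in mm; "grasp_force": force on a finger pad.
Only numpy, scipy, OpenCV 4.12 (cv2) and the standard library are available. Lean on these libraries where they do the work, as an engineer would, in place of code of your own. Each camera call takes 0.05 s, during which the arm holds its last target. There are 200 camera calls.

## Working session

There is one attempt and no reset: what is moved stays moved. The work goes in short steps, Python scripts to look and compute and a tool call to move; the robot and the scene stay as the last step left them, time stands still between calls to the robot, and variables do not carry over. Pictures are saved under pics/ and viewed, at most 10 in all, crops included, and the job is handed in when it is done.

Besides the shell and the picture viewer there is one more tool, called after ">>>" in YAML: its name, and indented under it one key for each argument. jog_arm: Moves the arm, as the interface text tells. Scaled input: -1 to 1 covers 0.03 m each way for a shift and 0.1 rad each way for a turn. Its arguments: {"type":"object","properties":{"deltas":{"type":"array"},"newtons":{"type":"number"}},"required":["deltas"]}

```bash
mkdir -p pics; python3 - <<'E'
from workcell import arm
import cv2,numpy as np
for n in("scene","side"):
    cv2.imwrite(f"pics/{n}0.png",arm.camera(n))
    print(n,arm.camera_params(n))
print(arm.camera_params("wrist"));print(arm.get_obs())
E
```

```text
scene {'fx': 533.7088267571555, 'fy': 533.7088267571555, 'cx': 287.1749343800664, 'cy': 211.06126830981657, 'k1': -0.17271569464546635, 'R': array([[-0.56988482, -0.8216417 , -0.01167069],
       [-0.42330602,  0.30571598, -0.85284802],
       [ 0.70430342, -0.48108487, -0.52202878]]), 't': array([ 244.20050576,  327.12852672, 1346.6320265 ])}
side {'fx': 428.39589515773, 'fy': 428.39589515773, 'cx': 281.7629548181136, 'cy': 218.2266351153638, 'k1': -0.03210852438005084, 'R': array([[ 0.00544765, -0.99996263, -0.00671245],
       [-0.4925738 ,  0.00315836, -0.87026495],
       [ 0.87025363,  0.00804727, -0.49253819]]), 't': array([ -92.55699107,  340.21090942, 1134.05347702])}
{'fx': 375.8038656957064, 'fy': 375.8038656957064, 'cx': 280.18848445587673, 'cy': 208.84558756833363, 'k1': -0.08168567572337175, 'mount': array([[-5.87579661e-05, -9.62848785e-01, -2.70041132e-01,
         7.49169068e+01],
       [ 9.99999956e-01, -1.35495718e-04,  2.65529638e-04,
        -1.22044310e+00],
       [-2.92254306e-04, -2.70041104e-01,  9.62848751e-01,
        -1.78409749e+02],
       [ 0.00000000e+00,  0.00000000e+00,  0.00000000e+00,
         1.00000000e+00]])}
{'clock': 0.1, 'q': array([-1.30958604e+00,  3.51161506e-01,  1.65234062e+00, -2.78326358e-05,
        1.13912578e+00, -8.46174831e-02]), 'qd': array([ 0.00058054, -0.00287851, -0.00241534,  0.0013995 , -0.00139861,
        0.00114447]), 'effort': array([ 9.90904118e-04, -4.98027384e+01, -2.85703826e+01,  7.00334483e-02,
        2.38702318e-02, -7.00967962e-05]), 'tcp_pos': array([ 186.36131998, -517.12270261,  205.77409693]), 'tool_rot': array([-3.14055897e+00, -6.23192571e-05,  3.45839399e-01]), 'wrist_force': array([-0.24347652,  0.1243642 ,  0.29406336]), 'ft_torque': array([-0.01682853, -0.04664965,  0.02597305]), 'grasp_force': 0.0, 'finger_gap': 92.81472063345511}
```

View pics/scene0.png

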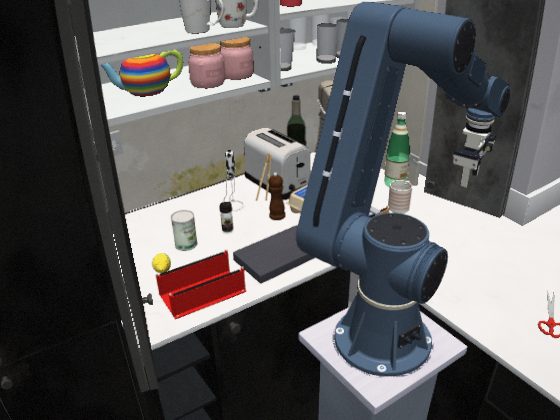

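View pics/side0.png

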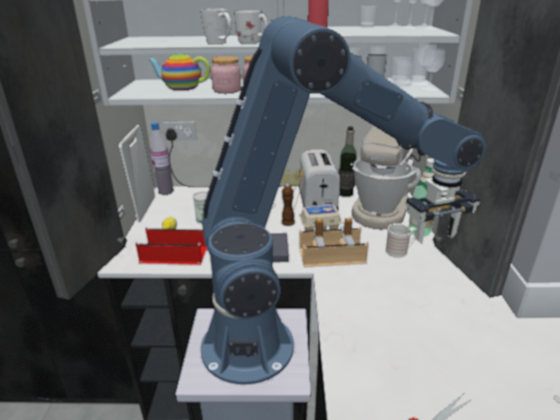

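The overview shows the red stand at side px (172,245), the slab near (270,247) partly behind the arm, and the wooden stand with both rollers near (333,245). Next I'll enlarge both views.

```bash
cat > h.py <<'E'
from workcell import arm
import cv2,numpy as np
from scipy.spatial.transform import Rotation as Ro
def cam(n):
    p=arm.camera_params(n)
    if n=="wrist":
        o=arm.get_obs(); T=np.eye(4);T[:3,:3]=Ro.from_euler('xyz',o['tool_rot']).as_matrix();T[:3,3]=o['tcp_pos']
        E=np.linalg.inv(T@p['mount']); p['R'],p['t']=E[:3,:3],E[:3,3]
    return p
def hit(p,u,v,z):
    "world points at height z"
    d=np.array([(u-p['cx'])/p['fx'],(v-p['cy'])/p['fy']]); s=d.copy()
    for _ in range(20): s=d/(1+p['k1']*(s@s))
    r=p['R'].T@np.array([*s,1]); c=-p['R'].T@p['t']
    return (c+r*(z-c[2])/r[2]).round(1)
E
python3 - <<'E'
import cv2
s=cv2.imread("pics/side0.png");cv2.imwrite("pics/c1.png",cv2.resize(s[190:270,125:415],(798,220),interpolation=cv2.INTER_CUBIC))
s2=cv2.imread("pics/scene0.png")[195:320,140:340]
a=cv2.resize(s[185:275,290:420],(780,540),interpolation=cv2.INTER_CUBIC)
cv2.imwrite("pics/c2.png",a)
cv2.imwrite("pics/c3.png",cv2.resize(s2,(800,500),interpolation=cv2.INTER_CUBIC))
E
```

```text
(no output)
```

View pics/c2.png

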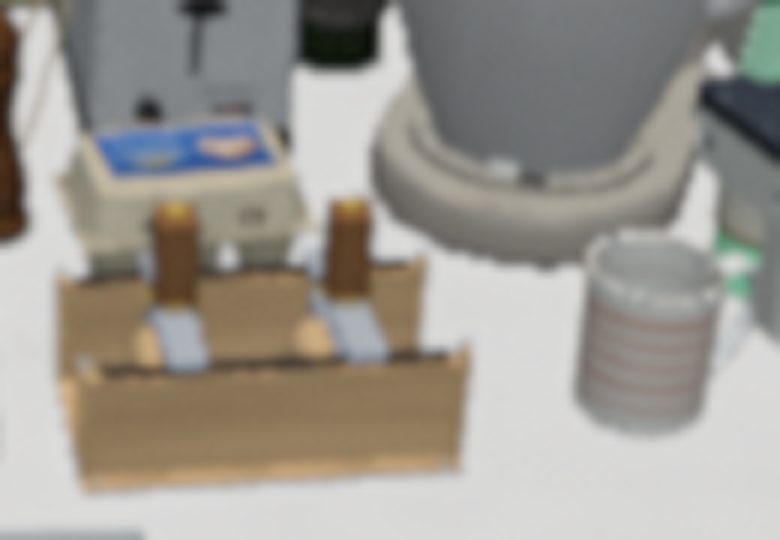

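View pics/c3.png

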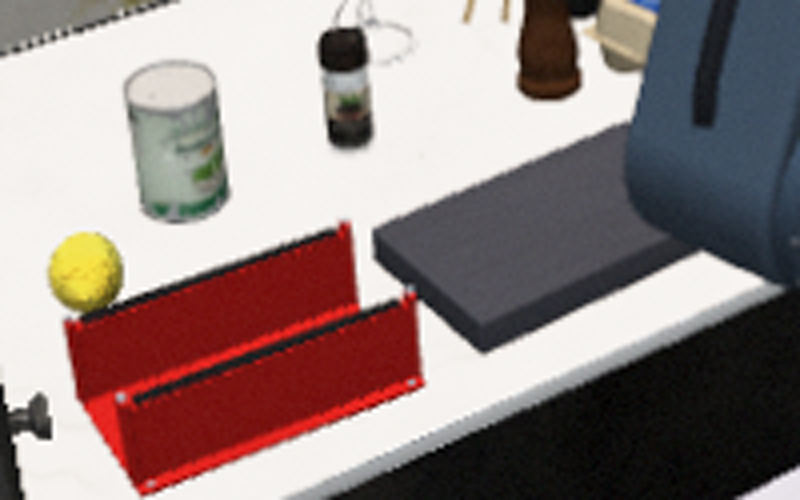

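c2 shows the wooden stand's post tops at crop px (82,358), (465,348), (62,268) and (422,262), with handle tops at (177,205) and (350,203). c3 shows the red stand's post tops at (70,322), (345,226), (122,398) and (410,290). The slab's left end has its top corners at (375,235) and (485,325), and its bottom corner at (485,352).

```bash
python3 - <<'E'
from h import *
p=cam("side");g=lambda u,v,z:hit(p,290+u/6,185+v/6,z)
print("wood",[g(*c,79) for c in((82,358),(465,348),(62,268),(422,262))]);print("handles",[g(*c,145) for c in((177,207),(350,205))])
print("mug",g(650,240,96),"egg",[g(*c,72) for c in((90,135),(260,120),(300,165))])
p=cam("scene");g=lambda u,v,z:hit(p,140+u/4,195+v/4,z)
print("red",[g(*c,79) for c in((70,322),(345,226),(122,398),(410,290))])
print("slab",[g(*c,26) for c in((375,233),(485,325),(630,123),(700,250))],g(485,352,0))
print("tin",g(170,80,110),"jar",g(343,38,105),"mill",g(548,85,0),"lemon",g(86,270,29))
E
```

```text
wood [array([ 372.4, -163.6,   79. ]), array([ 381.3, -376.4,   79. ]), array([ 468.7, -155.6,   79. ]), array([ 474.2, -366.8,   79. ])]
handles [array([ 424.5, -217.3,  145. ]), array([ 426.1, -313.8,  145. ])]
mug [ 469.9 -497.5   96. ] egg [array([ 646.7, -179.6,   72. ]), array([ 666.7, -291.3,   72. ]), array([ 605.6, -310.5,   72. ])]
red [array([481. , 397.8,  79. ]), array([470. , 185.8,  79. ]), array([385.8, 401.5,  79. ]), array([376.8, 186.1,  79. ])]
slab [array([515.3, 138.5,  26. ]), array([371.2, 130.2,  26. ]), array([ 526.8, -109.9,   26. ]), array([353.3, -50.3,  26. ])] [372.8 130.4   0. ]
tin [682.3 222.  110. ] jar [666.2  75.8 105. ] mill [ 650.2 -110.7    0. ] lemon [596.6 343.   29. ]
```

>>> jog_arm:
  deltas:
    - [[-0.1, 0.5, 0.88, 0.5, -0.26], [-0.1, 0.66, 0.88, 0.5, -0.26], [-0.1, 0.66, 0.88, 0.5, -0.26], [-0.1, 0.66, 0.88, 0.4, -0.26], [-0.1, 0.66, 0.88, 0.4, -0.26], [-0.1, 0.66, 0.88, 0.4, -0.26], [-0.1, 0.66, 0.88, 0.4, -0.26], [-0.1, 0.66, 0.88, 0.4, -0.26], [-0.1, 0.66, 0.88, 0.4, -0.26], [-0.1, 0.66, 0.88, 0.4, -0.26], [-0.1, 0.66, 0.88, 0, -0.26], [-0.1, 0.66, 0.88, 0, -0.26]]

```text
clock: 1.1
tcp_pos: [420.1, -199.2, 335.8]
tool_rot: [3.141, -0.001, 0.032]
wrist_force: [0.3, -0.7, -0.1]
finger_gap: 50.8
grasp_force: 0.0
```

>>> jog_arm:
  deltas:
    - [[-0.1, 0, 0, 0, 0], [-0.1, 0, 0, 0, 0]]

```text
clock: 1.27
tcp_pos: [419.7, -199.5, 334.9]
tool_rot: [-3.141, 0.001, 0.037]
wrist_force: [0.4, -0.7, -0.2]
finger_gap: 51.1
grasp_force: 0.0
```

```bash
python3 - <<'E'
from h import *
p=cam("wrist");im=arm.camera("wrist");np.savez("w1.npz",**{k:p[k] for k in('R','t')})
cv2.imwrite("pics/w1.png",cv2.resize(im,(800,600),interpolation=cv2.INTER_CUBIC))
o=arm.get_obs();print(o['tcp_pos'],o['tool_rot'],o['wrist_force'])
E
```

```text
[ 419.15718024 -200.42498395  334.95103413] [-3.14142901e+00  6.60956256e-04  3.53894036e-02] [-1.09735375  0.51850922  0.25833358]
```

View pics/w1.png

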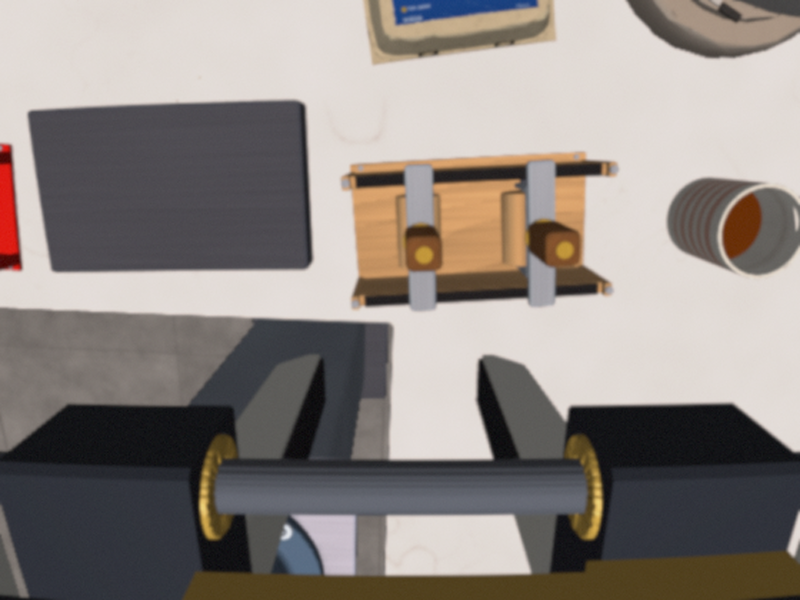

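The wrist view shows handle tops at (424,254) and (565,250), slab corners at (30,113), (303,101), (307,268) and (53,271), and stand posts at (347,182), (613,168), (358,298) and (607,288).

```bash
python3 - <<'E'
from h import *
p=arm.camera_params("wrist");p.update(np.load("w1.npz"))
g=lambda u,v,z:hit(p,u*.7,v*.7,z)
print("handles",g(424,254,145),g(565,250,145))
print("posts",[g(*c,79) for c in((347,182),(613,168),(358,300),(607,290))])
print("slab",[g(*c,26) for c in((30,113),(303,101),(307,268),(53,271))])
print("bars",[g(*c,85) for c in((419,165),(423,308),(541,161),(541,304))])
E
```

```text
handles [ 423.5 -214.8  145. ] [ 430.2 -313.6  145. ]
posts [array([ 466.8, -154.3,   79. ]), array([ 486.8, -366.3,   79. ]), array([ 369.5, -164.7,   79. ]), array([ 386. , -374.9,   79. ])]
slab [array([519. , 140.3,  26. ]), array([ 531.6, -110.1,   26. ]), array([ 383.5, -112.9,   26. ]), array([372.5, 135.1,  26. ])]
bars [array([ 482.2, -210.7,   85. ]), array([ 366.3, -219.3,   85. ]), array([ 489.4, -305.9,   85. ]), array([ 373.4, -317.9,   85. ])]
```

>>> jog_arm:
  deltas:
    - [[-0.1, 0.14, -0.47, -0.5, 0.46], [-0.1, 0, 0, -0.9, 0], [-0.1, 0, 0, -0.9, 0], [-0.1, 0, 0, -0.9, 0], [-0.1, 0, 0, -0.9, 0], [-0.1, 0, 0, -0.9, 0], [-0.1, 0, 0, -0.9, 0], [-0.1, 0, 0, -0.8, 0], [-0.1, 0, 0, -0.5, 0], [-0.1, 0, 0, -0.27, 0], [-0.1, 0, 0, 0, 0], [-0.1, 0, 0, 0, 0]]

```text
clock: 2.32
tcp_pos: [423.3, -215.4, 111.5]
tool_rot: [3.142, -0.0, 0.079]
wrist_force: [0.5, -0.1, 0.4]
finger_gap: 51.1
grasp_force: 0.0
```

```bash
python3 - <<'E'
from h import *
im=arm.camera("wrist");cv2.imwrite("pics/w2.png",im)
o=arm.get_obs();print(o['tcp_pos'],o['tool_rot'],o['wrist_force'])
E
```

```text
[ 423.69646782 -215.43229743  112.01656297] [ 3.14081398e+00 -1.00105518e-03  7.91962891e-02] [0.23156857 0.55457945 0.37173679]
```

View pics/w2.png

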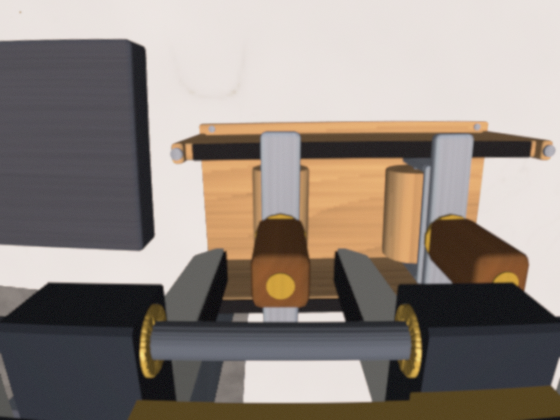

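The handle is centred between the fingers at px (280,265), and the bar is square to the image. Closing now.

>>> jog_arm:
  deltas:
    - [[1, 0, 0, 0, 0], [1, 0, 0, 0, 0], [1, 0, 0, 0, 0], [1, 0, 0, 0, 0], [1, 0, 0, 0, 0]]
  newtons: 45

```text
clock: 2.78
tcp_pos: [423.6, -214.8, 111.4]
tool_rot: [3.141, -0.0, 0.08]
wrist_force: [-1.1, 0.2, 3.3]
finger_gap: 25.7
grasp_force: 45.0
```

>>> jog_arm:
  deltas:
    - [[1, 0, 0, 0.3, 0], [1, 0, 0, 0.5, 0], [1, 0, 0, 0.8, 0], [1, 0, 0, 0.9, 0], [1, 0, 0, 0.5, 0], [1, 0, 0, 0, 0], [1, 0, 0, 0, 0], [1, 0, 0, 0, 0]]

```text
clock: 3.45
tcp_pos: [422.8, -214.3, 200.0]
tool_rot: [-3.14, 0.002, 0.08]
wrist_force: [0.3, 0.4, -4.1]
finger_gap: 25.8
grasp_force: 45.0
```

>>> jog_arm:
  deltas:
    - [[1, 0.18, 0.6, 0, -0.07], [1, 0.18, 0.85, 0, -0.07], [1, 0.18, 0.9, 0, -0.07], [1, 0.18, 0.9, 0, -0.07], [1, 0.18, 0.85, 0, -0.07], [1, 0.17, 0.65, 0, 0], [1, 0, 0, -0.6, 0], [1, 0, 0, -0.6, 0], [1, 0, 0, -0.6, 0], [1, 0, 0, -0.2, 0], [1, 0, 0, 0, 0], [1, 0, 0, 0, 0]]

```text
clock: 4.45
tcp_pos: [455.4, -72.3, 140.9]
tool_rot: [-3.141, 0.001, 0.045]
wrist_force: [-0.6, -0.5, -2.5]
finger_gap: 25.8
grasp_force: 45.0
```

```bash
python3 - <<'E'
from h import *
im=arm.camera("wrist");p=cam("wrist");np.savez("w3.npz",**{k:p[k] for k in('R','t')})
cv2.imwrite("pics/w3.png",cv2.resize(im,(800,600),interpolation=cv2.INTER_CUBIC))
o=arm.get_obs();print(o['tcp_pos'],o['tool_rot'],o['wrist_force'])
E
```

```text
[455.76957562 -72.36852078 141.53642431] [ 3.14157819e+00 -2.20371662e-04  4.45327049e-02] [ 0.16513494 -0.90938412 -3.21663084]
```

View pics/w3.png

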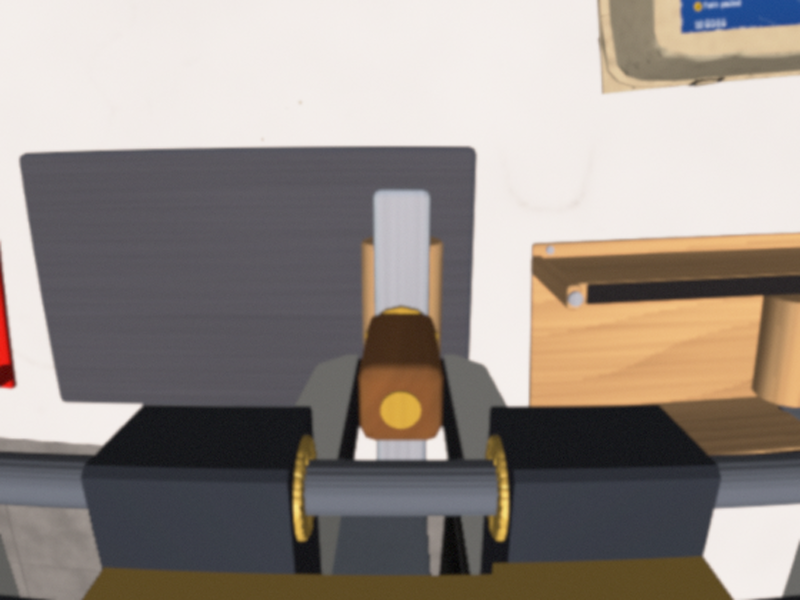

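The drum is well on the slab near its right end: drum edge at px 440, slab edge at 475. Lowering in small steps.

>>> jog_arm:
  deltas:
    - [[1, 0, 0, -0.1, 0], [1, 0, 0, -0.1, 0], [1, 0, 0, 0, 0]]

```text
clock: 4.75
tcp_pos: [455.4, -72.3, 135.0]
tool_rot: [-3.142, 0.0, 0.045]
wrist_force: [-0.4, 0.1, -3.7]
finger_gap: 25.8
grasp_force: 45.0
```

>>> jog_arm:
  deltas:
    - [[1, 0, 0, -0.05, 0], [1, 0, 0, 0, 0]]

```text
clock: 4.92
tcp_pos: [455.5, -72.2, 133.6]
tool_rot: [-3.142, 0.0, 0.045]
wrist_force: [0.2, 0.2, -3.4]
finger_gap: 25.7
grasp_force: 45.0
```

>>> jog_arm:
  deltas:
    - [[1, 0, 0, -0.05, 0], [1, 0, 0, 0, 0]]

```text
clock: 5.08
tcp_pos: [455.7, -72.3, 132.2]
tool_rot: [3.141, -0.0, 0.045]
wrist_force: [-0.0, 0.1, -0.5]
finger_gap: 26.0
grasp_force: 45.0
```

>>> jog_arm:
  deltas:
    - [[1, 0, 0, -0.02, 0], [1, 0, 0, 0, 0]]

```text
clock: 5.25
tcp_pos: [455.8, -72.3, 131.8]
tool_rot: [3.141, -0.001, 0.045]
wrist_force: [-0.3, 0.2, 2.0]
finger_gap: 25.7
grasp_force: 45.0
```

>>> jog_arm:
  deltas:
    - [[1, -0.009, 0.2, 0, 0], [1, 0, 0, 0, 0]]

```text
clock: 5.42
tcp_pos: [455.4, -65.7, 131.8]
tool_rot: [3.141, -0.001, 0.045]
wrist_force: [-0.1, 0.9, 1.7]
finger_gap: 25.8
grasp_force: 45.0
```

>>> jog_arm:
  deltas:
    - [[1, -0.005, 0.1, 0, 0], [1, 0, 0, 0, 0]]

```text
clock: 5.58
tcp_pos: [455.3, -62.8, 131.7]
tool_rot: [3.142, -0.0, 0.045]
wrist_force: [0.4, 0.2, 1.8]
finger_gap: 25.7
grasp_force: 45.0
```

>>> jog_arm:
  deltas:
    - [[1, -0.007, 0.15, 0, 0], [1, 0, 0, 0, 0]]

```text
clock: 5.75
tcp_pos: [455.0, -58.2, 131.6]
tool_rot: [-3.142, -0.0, 0.045]
wrist_force: [0.4, 0.1, 1.8]
finger_gap: 25.4
grasp_force: 45.0
```

>>> jog_arm:
  deltas:
    - [[1, -0.007, 0.15, 0, 0], [1, 0, 0, 0, 0]]

```text
clock: 5.92
tcp_pos: [454.8, -53.7, 131.6]
tool_rot: [-3.141, -0.0, 0.045]
wrist_force: [0.9, 0.5, 2.2]
finger_gap: 25.9
grasp_force: 45.0
```

>>> jog_arm:
  deltas:
    - [[1, -0.007, 0.15, 0, 0], [1, 0, 0, 0, 0]]

```text
clock: 6.08
tcp_pos: [454.5, -49.2, 131.6]
tool_rot: [-3.141, -0.0, 0.045]
wrist_force: [0.4, -0.0, 2.3]
finger_gap: 25.7
grasp_force: 45.0
```

>>> jog_arm:
  deltas:
    - [[1, -0.007, 0.15, 0, 0], [1, 0, 0, 0, 0]]

```text
clock: 6.25
tcp_pos: [454.3, -44.7, 131.6]
tool_rot: [-3.141, -0.0, 0.045]
wrist_force: [-0.4, 0.7, 3.2]
finger_gap: 25.8
grasp_force: 45.0
```

>>> jog_arm:
  deltas:
    - [[1, -0.007, 0.15, 0, 0], [1, -0.007, 0.15, 0, 0]]

```text
clock: 6.42
tcp_pos: [453.9, -36.0, 131.6]
tool_rot: [3.141, -0.0, 0.045]
wrist_force: [2.1, -1.0, 2.5]
finger_gap: 25.7
grasp_force: 45.0
```

No change in force over 1.8 rad, so this roller runs true. I'll complete the stroke.

>>> jog_arm:
  deltas:
    - [[1, -0.013, 0.3, 0, 0], [1, -0.013, 0.3, 0, 0], [1, -0.013, 0.3, 0, 0], [1, -0.013, 0.3, 0, 0], [1, -0.013, 0.3, 0, 0]]

```text
clock: 6.83
tcp_pos: [451.9, 9.9, 131.6]
tool_rot: [3.142, -0.0, 0.045]
wrist_force: [1.7, -1.8, 3.4]
finger_gap: 25.5
grasp_force: 45.0
```

>>> jog_arm:
  deltas:
    - [[1, -0.013, 0.3, 0, 0], [1, -0.013, 0.3, 0, 0], [1, -0.013, 0.3, 0, 0], [1, -0.013, 0.3, 0, 0], [1, -0.013, 0.3, 0, 0], [1, -0.013, 0.3, 0, 0]]

```text
clock: 7.33
tcp_pos: [449.5, 63.7, 131.5]
tool_rot: [-3.142, 0.0, 0.045]
wrist_force: [1.7, -1.2, 4.3]
finger_gap: 25.9
grasp_force: 45.0
```

>>> jog_arm:
  deltas:
    - [[1, -0.013, 0.3, 0, 0], [1, -0.013, 0.25, 0, 0], [1, 0, 0.1, 0, 0], [1, 0, 0.05, 0, 0]]

```text
clock: 7.67
tcp_pos: [448.6, 84.3, 131.5]
tool_rot: [-3.142, 0.0, 0.045]
wrist_force: [1.3, -1.3, 3.9]
finger_gap: 25.7
grasp_force: 45.0
```

>>> jog_arm:
  deltas:
    - [[1, 0, 0, 0.5, 0], [1, 0, 0, 0.9, 0], [1, 0, 0, 0.9, 0], [1, 0, 0, 0, 0], [1, -0.1, -0.6, 0, 0.05], [1, -0.1, -0.9, 0, 0.05], [1, -0.1, -0.9, 0, 0.05], [1, -0.1, -0.9, 0, 0.05], [1, -0.1, -0.9, 0, 0.05], [1, -0.1, -0.9, 0, 0.05], [1, -0.1, -0.9, 0, 0.05], [1, -0.1, -0.9, 0, 0]]

```text
clock: 8.67
tcp_pos: [423.5, -124.2, 199.0]
tool_rot: [-3.14, 0.002, 0.08]
wrist_force: [0.5, 0.3, -3.3]
finger_gap: 25.8
grasp_force: 45.0
```

>>> jog_arm:
  deltas:
    - [[1, -0.03, -0.9, 0, 0], [1, 0, -0.9, 0, 0], [1, 0, -0.7, 0, 0], [1, 0, -0.55, 0, 0], [1, 0, 0, 0, 0], [1, 0, 0, 0, 0]]

```text
clock: 9.17
tcp_pos: [423.0, -214.7, 199.0]
tool_rot: [-3.14, 0.002, 0.078]
wrist_force: [0.7, -0.1, -3.8]
finger_gap: 25.7
grasp_force: 45.0
```

>>> jog_arm:
  deltas:
    - [[1, 0, 0, -0.6, 0], [1, 0, 0, -0.8, 0], [1, 0, 0, -0.8, 0], [1, 0, 0, -0.4, 0], [1, 0, 0, -0.1, 0], [1, 0, 0, 0, 0], [1, 0, 0, 0, 0]]

```text
clock: 9.75
tcp_pos: [424.1, -214.4, 119.9]
tool_rot: [3.142, -0.0, 0.08]
wrist_force: [-0.2, -0.3, -3.6]
finger_gap: 25.6
grasp_force: 45.0
```

>>> jog_arm:
  deltas:
    - [[1, 0, 0, -0.1, 0], [1, 0, 0, -0.06, 0], [1, 0, 0, 0, 0]]

```text
clock: 10.0
tcp_pos: [424.0, -214.7, 114.9]
tool_rot: [3.141, -0.0, 0.08]
wrist_force: [-0.6, 0.8, -3.4]
finger_gap: 25.7
grasp_force: 45.0
```

>>> jog_arm:
  deltas:
    - [[1, 0, 0, -0.07, 0], [1, 0, 0, -0.03, 0], [1, 0, 0, 0, 0]]

```text
clock: 10.25
tcp_pos: [423.9, -214.7, 111.6]
tool_rot: [-3.142, 0.0, 0.08]
wrist_force: [-0.3, -1.2, -4.1]
finger_gap: 25.3
grasp_force: 45.0
```

>>> jog_arm:
  deltas:
    - [[1, 0, 0, -0.02, 0], [1, 0, 0, 0, 0]]

```text
clock: 10.42
tcp_pos: [423.9, -214.8, 111.4]
tool_rot: [3.142, 0.0, 0.08]
wrist_force: [-1.3, 1.0, 1.9]
finger_gap: 25.7
grasp_force: 45.0
```

>>> jog_arm:
  deltas:
    - [[-0.1, 0, 0, 0, 0], [-0.1, 0, 0, 0, 0], [-0.1, 0, 0, 0, 0], [-0.1, 0, 0, 0, 0]]

```text
clock: 10.75
tcp_pos: [424.0, -214.8, 111.2]
tool_rot: [3.141, -0.0, 0.08]
wrist_force: [0.3, -0.1, 0.1]
finger_gap: 47.5
grasp_force: 0.0
```

>>> jog_arm:
  deltas:
    - [[-0.1, 0, 0, 0.4, 0], [-0.1, 0, 0, 0.9, 0], [-0.1, 0, 0, 0.9, 0], [-0.1, 0.05, -0.6, 0, 0], [-0.1, 0.05, -0.9, 0, 0], [-0.1, 0.06, -0.9, 0, 0], [-0.1, 0.05, -0.6, 0, 0], [-0.1, 0, -0.29, 0, 0], [-0.1, 0, 0, 0, 0], [-0.1, 0, 0, 0, 0]]

```text
clock: 11.58
tcp_pos: [430.0, -312.9, 176.9]
tool_rot: [-3.141, 0.0, 0.079]
wrist_force: [0.3, 0.7, 0.5]
finger_gap: 51.3
grasp_force: 0.0
```

```bash
python3 - <<'E'
from h import *
im=arm.camera("wrist");cv2.imwrite("pics/w4.png",im)
o=arm.get_obs();print(o['tcp_pos'],o['tool_rot'],o['wrist_force'])
E
```

```text
[ 430.02676807 -312.52425054  176.97312894] [-3.14100696e+00  3.37868348e-04  7.99643073e-02] [-0.1156642  -0.45156793  0.13253809]
```

View pics/w4.png

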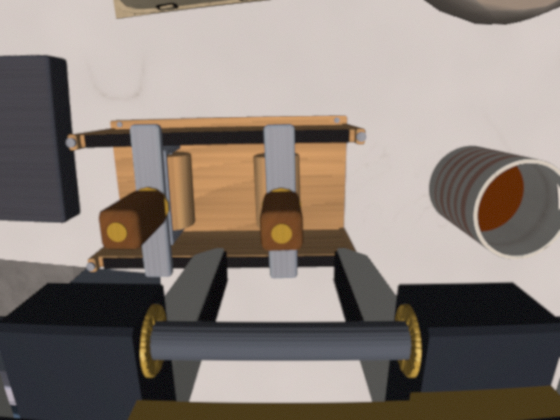

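The first roller hangs across both rails. The second handle is centred at px (282,232). Lowering and gripping.

>>> jog_arm:
  deltas:
    - [[-0.1, 0, 0, -0.5, 0], [-0.1, 0, 0, -0.8, 0], [-0.1, 0, 0, -0.6, 0], [-0.1, 0, 0, -0.29, 0], [-0.1, 0, 0, 0, 0], [1, 0, 0, 0, 0], [1, 0, 0, 0, 0], [1, 0, 0, 0, 0], [1, 0, 0, 0, 0], [1, 0, 0, 0, 0]]

```text
clock: 12.47
tcp_pos: [430.5, -313.6, 112.2]
tool_rot: [3.141, -0.001, 0.08]
wrist_force: [0.2, 0.4, 4.1]
finger_gap: 25.6
grasp_force: 44.8
```

>>> jog_arm:
  deltas:
    - [[1, 0, 0, 0.3, 0], [1, 0, 0, 0.7, 0], [1, 0, 0, 0.9, 0], [1, 0, 0, 0.9, 0], [1, 0, 0, 0.9, 0], [1, 0, 0, 0.6, 0], [1, 0, 0, 0.6, 0], [1, 0, 0, 0, 0], [1, 0, 0, 0, 0], [1, 0, 0, 0, 0]]

```text
clock: 13.3
tcp_pos: [429.7, -313.0, 257.2]
tool_rot: [-3.14, 0.001, 0.08]
wrist_force: [-0.8, -0.6, -3.4]
finger_gap: 25.8
grasp_force: 44.7
```

>>> jog_arm:
  deltas:
    - [[1, 0, 0, 0.3, 0], [1, 0.1, 0.6, 0, -0.05], [1, 0.1, 0.9, 0, -0.05], [1, 0.1, 0.9, 0, -0.05], [1, 0.1, 0.9, 0, -0.05], [1, 0.1, 0.9, 0, -0.05], [1, 0.1, 0.9, 0, -0.05], [1, 0.1, 0.9, 0, -0.05], [1, 0.1, 0.9, 0, 0], [1, 0.05, 0.7, 0, 0], [1, 0, 0.44, 0, 0], [1, 0, 0, 0, 0]]

```text
clock: 14.3
tcp_pos: [455.4, -70.1, 267.2]
tool_rot: [-3.141, 0.001, 0.047]
wrist_force: [-0.1, 0.1, -5.0]
finger_gap: 25.7
grasp_force: 44.7
```

>>> jog_arm:
  deltas:
    - [[1, 0, 0, -0.8, 0], [1, 0, 0, -0.9, 0], [1, 0, 0, -0.9, 0], [1, 0, 0, -0.9, 0], [1, 0, 0, -0.5, 0], [1, 0, 0, -0.2, 0], [1, 0, 0, 0, 0], [1, 0, 0, 0, 0]]

```text
clock: 14.97
tcp_pos: [456.1, -72.7, 142.0]
tool_rot: [3.141, -0.0, 0.045]
wrist_force: [0.2, 0.5, -3.5]
finger_gap: 25.7
grasp_force: 44.7
```

>>> jog_arm:
  deltas:
    - [[1, 0, 0, -0.12, 0], [1, 0, 0, 0, 0], [1, 0, 0, 0, 0]]

```text
clock: 15.22
tcp_pos: [456.0, -72.3, 138.4]
tool_rot: [3.141, -0.001, 0.045]
wrist_force: [0.3, 0.8, -3.9]
finger_gap: 25.8
grasp_force: 44.7
```

>>> jog_arm:
  deltas:
    - [[1, 0, 0, -0.05, 0], [1, 0, 0, 0, 0]]

```text
clock: 15.38
tcp_pos: [455.8, -72.2, 136.4]
tool_rot: [3.141, -0.0, 0.045]
wrist_force: [1.1, 0.4, -4.3]
finger_gap: 25.5
grasp_force: 44.7
```

>>> jog_arm:
  deltas:
    - [[1, 0, 0, -0.05, 0], [1, 0, 0, 0, 0]]

```text
clock: 15.55
tcp_pos: [455.6, -72.2, 134.7]
tool_rot: [-3.142, 0.0, 0.045]
wrist_force: [-0.2, 0.5, -3.1]
finger_gap: 25.4
grasp_force: 44.7
```

>>> jog_arm:
  deltas:
    - [[1, 0, 0, -0.05, 0], [1, 0, 0, 0, 0]]

```text
clock: 15.72
tcp_pos: [455.8, -72.2, 133.3]
tool_rot: [3.142, -0.0, 0.045]
wrist_force: [0.3, -0.5, -1.4]
finger_gap: 25.8
grasp_force: 44.7
```

>>> jog_arm:
  deltas:
    - [[1, 0, 0, 0, 0]]

```text
clock: 15.8
tcp_pos: [455.8, -72.2, 133.4]
tool_rot: [3.142, -0.0, 0.045]
wrist_force: [-0.5, 0.3, -2.0]
finger_gap: 25.7
grasp_force: 44.7
```

>>> jog_arm:
  deltas:
    - [[1, 0, 0, -0.03, 0], [1, 0, 0, 0, 0]]

```text
clock: 15.97
tcp_pos: [455.9, -72.3, 132.6]
tool_rot: [3.141, -0.0, 0.045]
wrist_force: [-0.2, 0.6, 0.8]
finger_gap: 25.5
grasp_force: 44.7
```

>>> jog_arm:
  deltas:
    - [[1, -0.007, 0.15, 0, 0], [1, 0, 0, 0, 0]]

```text
clock: 16.13
tcp_pos: [455.7, -67.6, 132.8]
tool_rot: [3.141, -0.001, 0.045]
wrist_force: [-1.2, -1.2, 4.9]
finger_gap: 25.0
grasp_force: 44.7
```

Rolling 4.7 mm raised the force by about 4 N, where the other roller stayed within about 1 N over its first 5 mm. This is the bad one. Lifting and heading to the red stand.

>>> jog_arm:
  deltas:
    - [[1, 0, 0, 0.6, 0], [1, 0, 0, 0.9, 0], [1, 0, 0, 0.9, 0], [1, 0, 0, 0.4, 0], [1, -0.1, 0.6, 0, -0.1], [1, -0.1, 0.9, 0, -0.1], [1, -0.1, 0.9, 0, -0.1], [1, -0.1, 0.9, 0, -0.1], [1, -0.1, 0.9, 0, -0.1], [1, -0.1, 0.9, 0, -0.1], [1, -0.1, 0.9, 0, -0.1], [1, -0.1, 0.9, 0, -0.1]]

```text
clock: 17.13
tcp_pos: [430.7, 140.8, 216.1]
tool_rot: [-3.141, 0.001, -0.036]
wrist_force: [0.6, -0.8, -3.4]
finger_gap: 25.5
grasp_force: 44.7
```

>>> jog_arm:
  deltas:
    - [[1, 0, 0.9, 0, -0.1], [1, 0, 0.7, 0, 0], [1, 0, 0.4, 0, 0], [1, 0, 0, 0, 0], [1, 0, 0, 0, 0], [1, 0, 0, 0, 0]]

```text
clock: 17.63
tcp_pos: [431.3, 198.5, 216.2]
tool_rot: [3.141, 0.001, -0.045]
wrist_force: [0.8, 0.5, -3.2]
finger_gap: 25.6
grasp_force: 44.7
```

```bash
python3 - <<'E'
from h import *
p=cam("wrist");im=arm.camera("wrist");np.savez("w5.npz",**{k:p[k] for k in('R','t')})
cv2.imwrite("pics/w5.png",cv2.resize(im,(800,600),interpolation=cv2.INTER_CUBIC))
o=arm.get_obs();print(o['tcp_pos'],o['tool_rot'],o['wrist_force'])
E
```

```text
[431.41392247 198.38217267 216.26630082] [ 3.14122308e+00  4.62726522e-04 -4.59840216e-02] [-0.14717379 -0.29570042 -3.52587729]
```

View pics/w5.png

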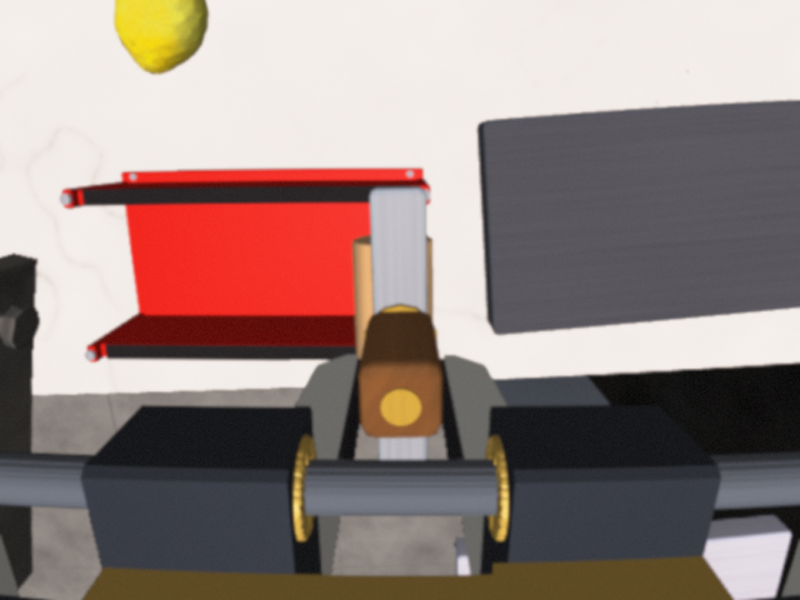

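The red stand's left posts are at (68,198) and (94,354). Its rails run from (90,195) to (360,194) and from (110,352) to (355,352).

```bash
python3 - <<'E'
from h import *
p=arm.camera_params("wrist");p.update(np.load("w5.npz"))
g=lambda u,v,z:hit(p,u*.7,v*.7,z)
print([g(*c,79) for c in((68,198),(94,354),(427,190))],[g(*c,75) for c in((110,195),(360,194),(110,352),(355,352))])
print("knob",g(15,322,100),g(35,265,100))
E
```

```text
[array([489. , 396.6,  79. ]), array([388.9, 400. ,  79. ]), array([481.8, 181.6,  79. ])] [array([488.8, 371.9,  75. ]), array([480.9, 220.9,  75. ]), array([388.5, 391.2,  75. ]), array([382. , 230.6,  75. ])]
knob [419.  433.4 100. ] [453.1 411.9 100. ]
```

>>> jog_arm:
  deltas:
    - [[1, 0.03, 0.6, 0, 0], [1, 0.03, 0.8, 0, 0], [1, 0, 0.6, 0, 0], [1, 0, 0.32, 0, 0], [1, 0, 0, 0, 0], [1, 0, 0, 0, 0], [1, 0, 0, -0.6, 0], [1, 0, 0, -0.6, 0], [1, 0, 0, -0.6, 0], [1, 0, 0, -0.2, 0], [1, 0, 0, 0, 0], [1, 0, 0, 0, 0]]

```text
clock: 18.68
tcp_pos: [433.6, 268.4, 157.0]
tool_rot: [-3.142, -0.0, -0.046]
wrist_force: [-0.6, -0.3, -4.0]
finger_gap: 26.0
grasp_force: 44.7
```

>>> jog_arm:
  deltas:
    - [[1, 0, 0, -0.3, 0], [1, 0, 0, -0.4, 0], [1, 0, 0, -0.3, 0], [1, 0, 0, -0.2, 0], [1, 0, 0, 0, 0], [1, 0, 0, 0, 0]]

```text
clock: 19.18
tcp_pos: [433.3, 268.9, 120.5]
tool_rot: [3.142, 0.0, -0.045]
wrist_force: [0.2, -0.6, -2.6]
finger_gap: 25.8
grasp_force: 44.7
```

>>> jog_arm:
  deltas:
    - [[1, 0, 0, -0.15, 0], [1, 0, 0, -0.07, 0], [1, 0, 0, 0, 0]]

```text
clock: 19.43
tcp_pos: [433.2, 268.8, 113.6]
tool_rot: [3.141, 0.0, -0.045]
wrist_force: [0.6, 0.3, -3.5]
finger_gap: 25.7
grasp_force: 44.7
```

>>> jog_arm:
  deltas:
    - [[1, 0, 0, -0.06, 0], [1, 0, 0, 0, 0]]

```text
clock: 19.6
tcp_pos: [433.4, 269.0, 112.2]
tool_rot: [-3.141, -0.0, -0.045]
wrist_force: [0.5, 0.6, -3.2]
finger_gap: 25.7
grasp_force: 44.7
```

>>> jog_arm:
  deltas:
    - [[1, 0, 0, -0.02, 0], [1, 0, 0, 0, 0]]

```text
clock: 19.77
tcp_pos: [433.4, 269.0, 112.2]
tool_rot: [-3.141, -0.001, -0.045]
wrist_force: [-3.1, -0.4, 7.0]
finger_gap: 25.9
grasp_force: 44.7
```

Seated. Release, rise and check.

>>> jog_arm:
  deltas:
    - [[-0.1, 0, 0, 0, 0], [-0.1, 0, 0, 0, 0], [-0.1, 0, 0, 0, 0], [-0.1, 0, 0, 0, 0]]

```text
clock: 20.1
tcp_pos: [433.4, 268.9, 111.5]
tool_rot: [-3.141, -0.0, -0.045]
wrist_force: [-0.0, -0.3, 0.6]
finger_gap: 47.5
grasp_force: 0.0
```

>>> jog_arm:
  deltas:
    - [[-0.1, 0, 0, 0.4, 0], [-0.1, 0, 0, 0.9, 0], [-0.1, 0, 0, 0.9, 0], [-0.1, 0, 0, 0.9, 0], [-0.1, 0, -0.4, 0.9, 0], [-0.1, 0, -0.9, 0.9, 0], [-0.1, 0, -0.9, 0.5, 0], [-0.1, 0, -0.9, 0, 0], [-0.1, 0, -0.6, 0, 0], [-0.1, 0, 0, 0, 0], [-0.1, 0, 0, 0, 0], [-0.1, 0, 0, 0, 0]]

```text
clock: 21.1
tcp_pos: [433.3, 158.4, 273.4]
tool_rot: [-3.141, 0.0, -0.045]
wrist_force: [-0.1, -0.4, 0.5]
finger_gap: 51.1
grasp_force: 0.0
```

```bash
python3 - <<'E'
from h import *
w=arm.camera("wrist");s=arm.camera("side")
a=cv2.resize(w,(560,420));b=cv2.resize(s[180:280,125:415],(560,180))
cv2.imwrite("pics/f.png",np.vstack([a,b]))
o=arm.get_obs();print(o['clock'],o['tcp_pos'],o['wrist_force'],o['finger_gap'])
E
```

```text
21.2 [433.25954989 158.6712965  273.24345388] [-0.73061974  0.15026622  0.11109786] 50.824445836195
```

View pics/f.png

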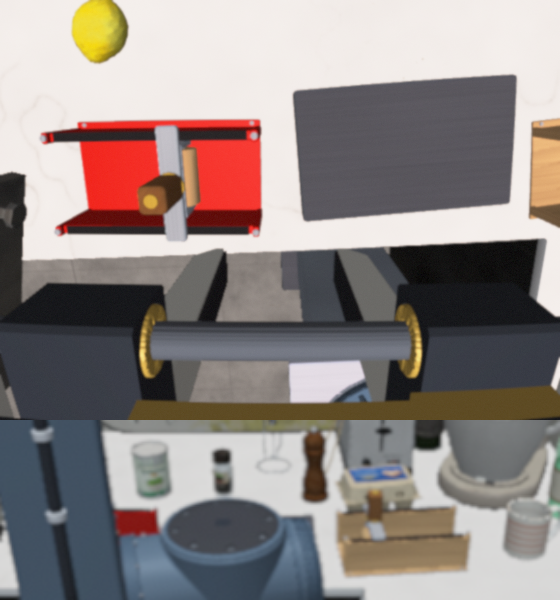

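The final picture shows the bad roller hanging across both red rails at px (172,183). The true one is upright in the wooden stand at (375,515), nothing else has moved, and the gripper is clear.

```bash
python3 -c "
from workcell import arm
print(arm.close_job())"
```

```text
the job is handed in; nothing more can be done
None
```

I handed the job in at about 21 s: the roller from the slab end of the wooden stand ran true, rolled 156 mm (over one full turn) in a single stroke and hangs back there; the other pushed up about 4 N within 5 mm, so I stopped at once and hung it in the red stand.

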